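# Steady the rocking heel press, then press a heel lift

### The arm

A 7-joint arm with a two-finger parallel gripper is mounted at the origin on a cart in front of the work surface, level with it; the furniture and walls round the work are solid. World frame = base frame: x ahead of the robot, y to its left, z up, the work surface at z = 0. Lengths are in m, angles in rad, forces in N, time in s.
With the tool pointing down it reaches from about 0.35 to 0.9 m from the base axis. Payload 8.1 kg.
Tool frame: the origin (TCP) lies at the centre of the arm's flange, where the gripper is bolted on; the fingertips stand 178 mm ahead of it and the grasp point (between the pads) lies 159 mm ahead of it; z points along the fingers, y is the line along which they close (so a half turn about z gives the same grasp; the last joint's range is limited). The gripper opens to 92 mm and grips with 3 to 60 N. Pads are 19 mm wide; open, the fingers measure 130 mm over their backs; the gripper's body (75 mm by 190 mm) begins 47 mm behind the grasp point.
Start: joints at [-1.302, 0.434, 0.025, 1.573, -0.012, 1.134, -0.075], TCP at [0.227, 0.582, 0.405] pointing down, gripper open.
Joint ranges: [-2.62, 2.62], [-0.44, 2.09], [-1.27, 1.32], [0.08, 2.57], [-1.32, 4.46], [0.12, 2], [-2.74, 2.74]. Speed limits (rad/s): [2.22, 2.22, 3.01, 3.01, 3.14, 3.14, 3.14].

### API

Orientations are given as a rotation vector (axis times angle).
In Python, from cell import arm gives the robot as it stands. The module is installed in compiled form; this text tells all that it offers.
- The arm moves only by the shell command python3 -m inch 'ROWS' [FORCE]. ROWS is text: rows parted by semicolons, each of 5 numbers parted by spaces: the shift along the tool's x, y, z in m, then the turn about the tool's z in rad, then the finger opening in m, from 0 to 0.0918. In form: x y z roll fingers; .... A call has 1 to 5 rows; each row is the pose to reach, as a shift and turn from the pose commanded when the call began, along the tool's axes at that moment; what a row does not reach only later rows make up. A row lasts 1/10 s, in which the tool goes at most 50 mm and 8.59 degrees, less where a joint would pass 70% of its speed; a pose out of reach is approached as far as the arm can. A call with a gripper value outside its range is refused whole. The fingers move at their own pace and stop on an object; FORCE is the grip in N (left out, the last holds). Time passes only in rows, so rows that repeat a pose let the fingers close. It gives the time, the measured TCP pose, the force, the opening and the grip force at its end, in the units of the state.
- arm.observe(): the state, without advancing time (a new reading comes with each control period).
- arm.get_image(name): name is "scene" or "top"; returns the picture (400x640x3 uint8, red, green, blue); there is no depth.
- arm.get_calibration(name): a dict with "intrinsics" (3x3 intrinsics, pixels), "pose" (4x4, takes a point from camera to world coordinates). Camera axes: x right, y up, looking along -z (the intrinsics and any distortion apply to the point x, -y, -z); pixel columns grow to the right and rows downward; lengths in m; the calibration is good to about 2 mm. A picture is of the moment at which its call begins. get_calibration takes no time and is no camera call.
- arm.sign_off(): hands the job in; it is judged then, once.
Trained networks look in the newest picture that a camera, given by its name, has taken for a name from the list of things; names that differ only in an ending like _2 or _b are one class to them, and where a whole thing is asked for, a point or a joint stands for the part that bears it (a point fixed in the world has none). Each returns a list of dicts, best first, with "conf" (0 to 1); they miss things now and then, are a little off and sometimes report something else, mostly with a low value. They report only what shows in the picture. A call takes as long as a camera call.
- arm.look_for(camera, query): "point" ([row, column] in pixels, amid what is visible of it).
- arm.silhouettes(camera, query): "region" (400x640 bool, what is visible of it) and "point" ([row, column] in pixels, amid what is visible of it).
- arm.place_of(camera, query): "point" ([row, column] in pixels: a listed point, or the origin of a listed thing).
The state is a dict: "clock": time; "joints": joint angles; "dq": joint speeds; "joint_efforts": joint torques, N m; "position": TCP position; "ee_rot": TCP orientation; "force": force on the tool from outside, world axes, zero at the start; "ft_torque": the same for the moment, N m; "width": opening from 0.0 (shut) to 1.0 (fully open); "gripper_force": force on a finger pad.
Only numpy, scipy, OpenCV 4.12 (cv2) and the standard library are available. Lean on these libraries where they do the work, as an engineer would, in place of code of your own. Each camera call takes 0.05 s, during which the arm holds its last target. There are 200 camera calls.

### The job

The small heel press on the bench rocks, because one of its two front screw feet is wound too far up. Turn that foot's knob until the press stands firmly on all four feet and no longer wobbles. Then lay the loose rubber heel lift flat on the middle of the press's steel bed, its length running front to back, and swing the weighted arm down by its grip, without letting it slam, so that its pad is left pressing on the lift. Leave the press where it stands and do not disturb the other things on the bench.

Things in the scene. Friction and masses are not known exactly. Their poses are not given: they have to be found in the camera images.
- press: Grey cast bench press, 4.5 kg in all, 240 mm (x) by 214 mm (y), loose on the bench. Origin: centre of its base at the level of the fixed feet's undersides; x points to its back (hinge column), y to its left, z up. Base plate and foot bosses 20 to 34 mm above the origin, hinge column at x = +65 to +113 mm up to z = 105 mm.
- bed (a point): Centre of the top face of the press's plain steel bed plate, 92 mm (x, front to back) by 82 mm (y), 51 mm above the feet's undersides. Same axes as the press.
- front_left_foot: Front left foot of the press (screw foot: a round rubber pad, steel stem and black knob turning as one). Origin: the lowest point of its domed rubber pad; the bench top is z = 0. Clockwise from above winds it down 6 mm a turn, anticlockwise winds it up; it stays where left and can go about 6 mm lower than the rear feet's undersides. x, y of the four feet in the press frame: +-100 and +-88 mm.
- front_right_foot: Front right foot, the same kind of screw foot. Origin: lowest point of its pad.
- rear_left_foot: Rear left foot, fixed, 28 mm rubber pad. Origin: lowest point of its pad. When the press stands firm the four undersides lie in one plane, on the bench, within about 1 mm; each soft rubber pad then gives about 0.7 mm and carries about 11 N.
- rear_right_foot: Rear right foot, fixed. Origin: lowest point of its pad.
- left_knob (a point): Centre of the fluted black knob on top of the front left foot: round, 35 mm across, 24 mm high, this point half-way up and 58 mm above that foot's underside. Turns with under 0.15 N m and moves down or up with its foot; when the foot's underside is level with the rear feet's, the knob's underside stands 12 mm above the boss below it (wound too far up: 3.5 to 5.5 mm more).
- right_knob (a point): Centre of the like knob on the front right foot.
- lever (a joint): Angle of the weighted press arm on its hinge at the back of the press (rad): about 1.7 swung up and back against its stop, where it stays; 0 when its flat pad lies on a 10 mm thick lift on the bed; -0.07 its lowest. Past upright it sinks by its own weight (0.7 kg) if let go.
- lever_grip (a point): Middle of the arm's wooden grip: a bar 17 mm thick and 60 mm long parallel to the press's y axis, standing out to the left of the arm, free all round. It swings on a circle of 189 mm radius round lever_hinge, from about 275 mm high (arm up) to 115 mm high at the front (arm down).
- lever_hinge (a point): Centre of the arm's hinge, axis along the press's y axis, 88 mm above the feet's undersides, 115 mm behind the bed's centre.
- heel_center (a point): Centre of the loose black rubber heel lift lying flat on a pale wooden board (110 x 110 x 10 mm, fixed to the bench, so the lift's underside starts 10 mm above the bench): a D-shaped plate 56 mm wide (x), 67 mm long (y), 10 mm thick (z), 30 g. The point is 5 mm above its underside.
- wax_block: Bystander: yellow-brown wax block, 34 x 52 x 18 mm.
- thread_roll: Bystander: upright roll of dark thread, 46 mm high and about 45 mm across.
- spool_white: Bystander: upright wooden spool of white thread, 34 mm across, 44 mm high.
- buckle1: Bystander: grey metal belt buckle lying flat, 39 x 45 x 8 mm.
- rubber_plug: Bystander: grey rubber plug lying down, 24 x 56 x 24 mm.

How it is judged:
By the outcome, as a careful person would: the job done as asked, in the order asked, and still so for the second after the job is handed in, with the robot touching nothing.
It also fails if it takes over 72 s, if anything falls off the work surface, if the arm or the gripper's body presses on something with over 40 N, if the wrist force passes 120 N, or if a joint passes its speed limit or range.

## Working session

There is one attempt and no reset: what is moved stays moved. The work goes in short steps, Python scripts to look and compute and a shell command to move; the robot and the scene stay as the last step left them, time stands still between calls to the robot, and variables do not carry over. Pictures are saved under pics/ and viewed, at most 10 in all, crops included, and the job is handed in when it is done.

```bash
mkdir -p pics; python3 - <<'E'
from cell import arm
import cv2,numpy as np
s=arm.observe();print({k:np.round(v,3) for k,v in s.items()})
for n in("scene","top"):
    im=arm.get_image(n);cv2.imwrite(f"pics/{n}0.png",im[:,:,::-1])
    c=arm.get_calibration(n);print(n,np.round(c["intrinsics"],1).tolist(),np.round(c["pose"],3).tolist(),[k for k in c])
    for q in["press","bed","left_knob","right_knob","front_left_foot","front_right_foot","rear_left_foot","rear_right_foot","lever_grip","lever_hinge","heel_center"]:
        print(q,[(np.round(d["point"]),round(float(d["conf"]),2)) for d in arm.place_of(n,q)[:2]])
E
```

```text
{'clock': np.float64(0.0), 'joints': array([-1.302,  0.435,  0.025,  1.574, -0.012,  1.134, -0.075]), 'dq': array([ 0.   ,  0.001,  0.   ,  0.001,  0.001, -0.001,  0.   ]), 'joint_efforts': array([-1.0000e-03, -6.6784e+01,  9.8500e-01, -3.1446e+01, -6.1000e-02,
        4.3000e-02,  0.0000e+00]), 'position': array([0.227, 0.582, 0.404]), 'ee_rot': array([-5.810e-01, -3.087e+00,  2.000e-03]), 'force': array([0.312, 0.167, 0.053]), 'ft_torque': array([0.005, 0.033, 0.005]), 'gripper_force': np.float64(0.0), 'width': np.float64(1.001)}
scene [[496.0, 0.0, 313.4], [0.0, 496.0, 200.1], [0.0, 0.0, 1.0]] [[0.837, 0.246, -0.489, 0.013], [-0.548, 0.39, -0.741, -0.62], [0.008, 0.887, 0.461, 0.64], [0.0, 0.0, 0.0, 1.0]] ['intrinsics', 'pose']
press [(array([262., 324.]), 0.57)]
bed [(array([252., 315.]), 0.61)]
left_knob [(array([248., 265.]), 0.79)]
right_knob [(array([282., 327.]), 0.57), (array([128., 349.]), 0.24)]
front_left_foot [(array([270., 266.]), 0.63), (array([280., 326.]), 0.58)]
front_right_foot [(array([205., 310.]), 0.45)]
rear_left_foot [(array([239., 322.]), 0.56)]
rear_right_f
[... 203 characters left out ...]
, 0.99, -0.142, 0.483], [-1.0, -0.008, -0.009, 0.261], [-0.01, 0.142, 0.99, 0.958], [0.0, 0.0, 0.0, 1.0]] ['intrinsics', 'pose']
press [(array([238., 387.]), 0.8)]
bed [(array([250., 392.]), 0.81)]
left_knob [(array([296., 368.]), 0.79), (array([186., 412.]), 0.74)]
right_knob [(array([268., 447.]), 0.55)]
front_left_foot [(array([295., 362.]), 0.77)]
front_right_foot [(array([267., 438.]), 0.79), (array([272., 448.]), 0.59)]
rear_left_foot [(array([209., 333.]), 0.4)]
rear_right_foot [(array([184., 411.]), 0.4), (array([241., 386.]), 0.34)]
lever_grip [(array([158., 357.]), 0.91), (array([249., 392.]), 0.2)]
lever_hinge [(array([194., 380.]), 0.58)]
heel_center [(array([241., 254.]), 0.62)]
```

```bash
python3 - <<'E'
import cv2
im=cv2.imread("pics/scene0.png");cv2.imwrite("pics/s1.png",cv2.resize(im[80:320,200:440],(600,600),interpolation=cv2.INTER_CUBIC))
im=cv2.imread("pics/top0.png");cv2.imwrite("pics/t1.png",cv2.resize(im[100:340,180:500],(800,600),interpolation=cv2.INTER_CUBIC))
E
```

```text
(no output)
```

View pics/s1.png

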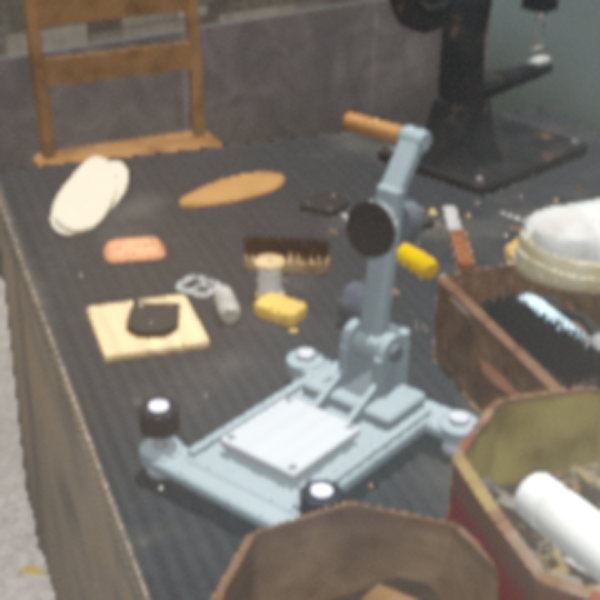

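View pics/t1.png

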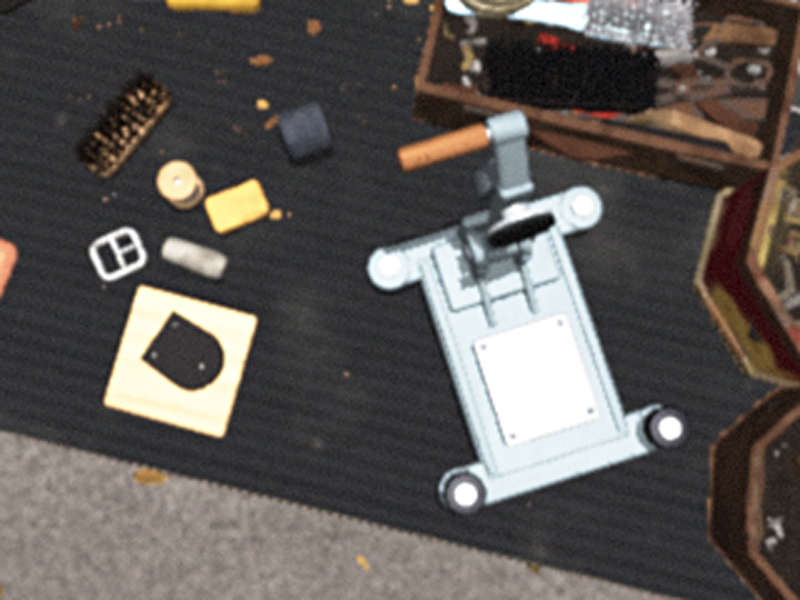

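The scene crop shows the left knob at (263,242) standing clear of its boss. The right knob's top is at (329,276), mostly hidden by the box. In the top view, knob tops are at (365,297) and (447,271), and the lift is on the board near (254,241). The press front faces the robot.

```bash
cat > h.py <<'E'
import numpy as np,cv2
from cell import arm
from scipy.optimize import least_squares
def ray(n,rc):
    c=arm.get_calibration(n);K=np.array(c["intrinsics"]);T=np.array(c["pose"])
    d=np.linalg.solve(K,[rc[1],rc[0],1.]);d=T[:3,:3]@(d*[1,-1,-1]);return T[:3,3],d
def onz(n,rc,z):
    o,d=ray(n,rc);return o+d*(z-o[2])/d[2]
def proj(n,p):
    c=arm.get_calibration(n);K=np.array(c["intrinsics"]);T=np.array(c["pose"])
    q=T[:3,:3].T@(np.asarray(p)-T[:3,3]);q=K@(q*[1,-1,-1]);return np.array([q[1],q[0]])/q[2]
def tri(rs,rt):
    f=lambda p:np.r_[proj("scene",p)-rs,proj("top",p)-rt]
    s=least_squares(f,[.5,.2,.05]);return s.x,np.round(s.fun,1)
def blob(n,rc,r=7,th=.6,im=None):  # centroid of bright blob near rc
    im=arm.get_image(n) if im is None else im
    g=im.min(2).astype(float);r0,c0=int(rc[0])-r,int(rc[1])-r
    w=g[r0:r0+2*r+1,c0:c0+2*r+1];w=np.clip(w-(w.max()*th),0,None)
    y,x=np.mgrid[:w.shape[0],:w.shape[1]];return np.array([r0+(w*y).sum()/w.sum(),c0+(w*x).sum()/w.sum()])
E
python3 - <<'E'
from h import *
S=cv2.imread("pics/scene0.png");T=cv2.imread("pics/top0.png")
for n,s,t in(("L",(242,263),(297,365)),("R",(276,329),(271,447))):
    a,b=blob("scene",s,5,.7,S),blob("top",t,5,.7,T);print(n,a,b,*tri(a,b))
print("hingeL..rear bosses",onz("top",(207,335),.034),onz("top",(182,412.5),.034))
for c in[(482,348),(566,317),(596,410),(512,436)]: print("bedscrew",onz("top",(100+c[1]*.4,180+c[0]*.4),.051))
print("bed",onz("top",(100+378*.4,180+536*.4),.051))
print("grip L/R ends", onz("top",(100+160*.4,180+402*.4),.275),onz("top",(100+137*.4,180+488*.4),.275))
for c in[(176,313),(143,353),(192,389),(223,352),(212,334)]: print("heel",onz("top",(100+c[1]*.4,180+c[0]*.4),.02))
A=cv2.resize(S[225:275,245:295],(400,400),interpolation=3);B=cv2.resize(S[255:305,305:355],(400,400),interpolation=3)
cv2.imwrite("pics/k.png",np.hstack([A,B]))
E
```

```text
L [241.80553273 262.97480142] [297.26949905 365.81008244] [0.41885639 0.18421639 0.07472077] [-0.   0.7  0.6 -0.3]
R [275.48289777 328.20695619] [270.83267915 447.55736234] [0.47061689 0.01607449 0.07026216] [-0.1  0.5  0.5 -0.3]
hingeL..rear bosses [0.60988473 0.24295833 0.034     ] [0.66379438 0.07277854 0.034     ]
bedscrew [0.53832979 0.16426661 0.051     ]
bedscrew [0.56404334 0.09261182 0.051     ]
bedscrew [0.48587996 0.07022909 0.051     ]
bedscrew [0.46485343 0.14095629 0.051     ]
bed [0.51283641 0.11952177 0.051     ]
grip L/R ends [0.6473722  0.23746687 0.275     ] [0.66226883 0.18108157 0.275     ]
heel [0.57287495 0.42908943 0.02      ]
heel [0.53795772 0.45740596 0.02      ]
heel [0.50637008 0.41396907 0.02      ]
heel [0.53833913 0.38730727 0.02      ]
heel [0.55416289 0.39714327 0.02      ]
```

View pics/k.png

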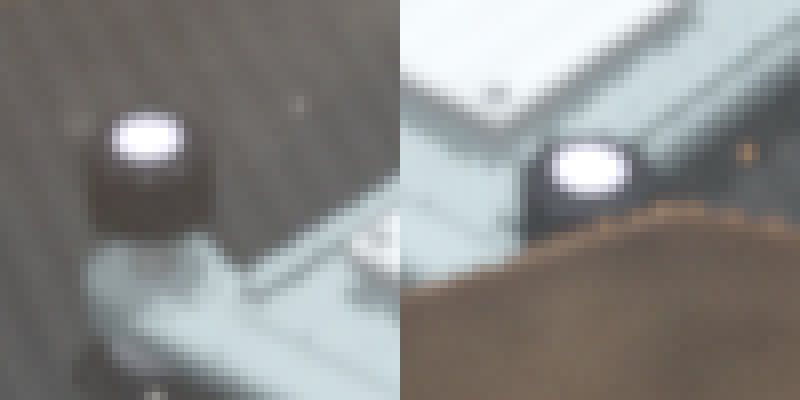

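Left knob's top is 4.5 mm higher than the right's (74.7 vs 70.3 mm), so the left foot is the one wound up. I'll plan the approach.

```bash
cat >> h.py <<'E'
from scipy.spatial.transform import Rotation as R
def rel(x,y,zg,yaw=None,off=.159):
    """shift in tool axes and roll for a tool-down grasp at x,y,zg with closing line at angle yaw (mod pi)"""
    s=arm.observe();M=R.from_rotvec(s["ee_rot"]).as_matrix();d=M.T@(np.array([x,y,zg+off])-s["position"])
    a=np.arctan2(M[1,1],M[0,1]);r=None
    if yaw is not None: r=-((yaw-a+np.pi/2)%np.pi-np.pi/2)
    print("shift",np.round(d,4),"roll",r,"yaw",round(a,3),"zaxis",np.round(M[:,2],3),"q",np.round(s["joints"],2),"t",round(float(s["clock"]),2));return d,r
E
python3 - <<'E'
from h import *
print(onz("top",(297.27,365.81),.073),onz("top",(270.83,447.56),.070))
rel(.4195,.1845,.14)
E
```

```text
[0.41990884 0.18341359 0.073     ] [0.4716214  0.01537031 0.07      ]
shift [-0.3238 -0.3007  0.1057] roll None yaw 1.199 zaxis [ 0.  0. -1.] q [-1.3   0.43  0.03  1.57 -0.01  1.13 -0.08] t 1.2
```

```bash
python3 -m inch '-0.324 -0.301 0.105 -0.75 0.055;-0.324 -0.301 0.105 -0.75 0.055;-0.324 -0.301 0.105 -0.75 0.055;-0.324 -0.301 0.105 -0.75 0.055;-0.324 -0.301 0.105 -0.75 0.055' 20; python3 -c "
from h import *
rel(.4197,.1838,.14)"
```

```text
clock: 1.7
position: [0.3328, 0.363, 0.3472]
ee_rot: [-0.591, 3.085, 0.0]
force: [1.9, -0.0, 0.7]
width: 0.625
gripper_force: 0.0
shift [-0.0145 -0.1986  0.0482] roll None yaw 1.949 zaxis [ 0.001  0.    -1.   ] q [-0.87  0.29 -0.09  1.96  0.03  0.9   0.98] t 1.7
```

```bash
python3 -m inch '-0.0145 -0.199 0.048 -0.75 0.055;-0.0145 -0.199 0.048 -0.75 0.055;-0.0145 -0.199 0.048 -0.75 0.055;-0.0145 -0.199 0.048 -0.75 0.055;-0.0145 -0.199 0.048 -0.75 0.055' 20; python3 -c "
from h import *
rel(.4197,.1838,.062)"
```

```text
clock: 2.2
position: [0.4192, 0.1814, 0.2988]
ee_rot: [1.599, -2.703, 0.002]
force: [0.8, -0.4, 0.2]
width: 0.6
gripper_force: 0.0
shift [-0.0025  0.0008  0.0778] roll None yaw 2.639 zaxis [-0.    -0.001 -1.   ] q [-0.41  0.3  -0.14  2.09  0.06  0.75  2.05] t 2.2
```

```bash
python3 -m inch '-0.0025 0.001 0.03 -0.5 0.055;-0.0025 0.001 0.035 -0.5 0.055;-0.0025 0.001 0.035 -0.5 0.055;-0.0025 0.001 0.035 -0.5 0.055' 20; python3 -c "
from h import *
rel(.4197,.1838,.062)
A=arm.get_image('scene')[190:290,220:320,::-1];B=arm.get_image('top')[240:340,315:415,::-1]
cv2.imwrite('pics/a1.png',cv2.resize(np.hstack([A,B]),(800,400),interpolation=2))"
```

```text
clock: 2.6
position: [0.4186, 0.1874, 0.2642]
ee_rot: [2.222, -2.22, -0.0]
force: [-0.1, -1.1, 0.1]
width: 0.597
gripper_force: 0.0
shift [ 0.0036 -0.0011  0.0432] roll None yaw -3.141 zaxis [-0. -0. -1.] q [-0.33  0.37 -0.26  2.11  0.15  0.68  2.45] t 2.6
```

View pics/a1.png

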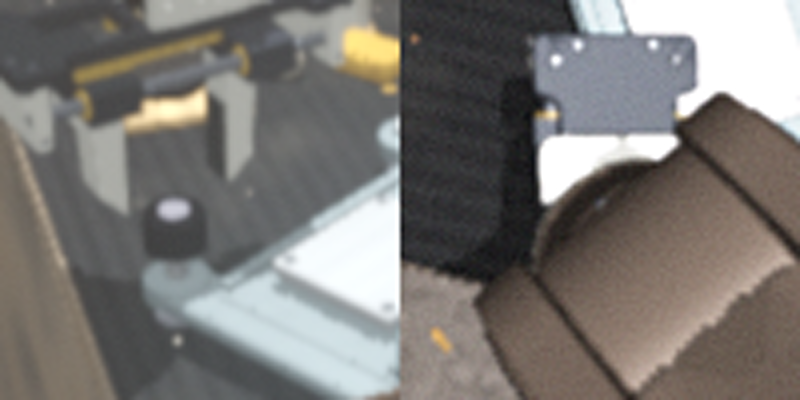

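The knob sits between the open fingers (scene crop), so I'll lower and grip.

```bash
python3 -m inch '0.001 -0.001 0.02 0 0.055;0.001 -0.001 0.04 0 0.055;0.001 -0.001 0.042 0 0.055;0.001 -0.001 0.042 0 0.055' 20; python3 -c "
from h import *
rel(.4197,.1838,.062)"
```

```text
clock: 3.1
position: [0.4194, 0.1866, 0.2224]
ee_rot: [2.215, -2.227, -0.0]
force: [-0.3, 0.1, 0.8]
width: 0.602
gripper_force: 0.0
shift [ 0.0028 -0.0003  0.0014] roll None yaw 3.136 zaxis [-0.001 -0.001 -1.   ] q [-0.35  0.44 -0.24  2.15  0.19  0.57  2.41] t 3.1
```

```bash
python3 -m inch '0.003 0 0.001 0 0.055;0.003 0 0.001 0 0.03;0.003 0 0.001 0 0.03;0.003 0 0.001 0 0.03;0.003 0 0.001 0 0.03' 15; python3 -c "
from h import *
rel(.4197,.1838,.062);print(arm.observe()['ft_torque'])"
```

```text
clock: 3.6
position: [0.419, 0.1837, 0.2216]
ee_rot: [2.217, -2.226, -0.001]
force: [-4.1, -0.1, 5.3]
width: 0.368
gripper_force: 15.0
shift [-0.0001 -0.0007  0.0006] roll None yaw 3.137 zaxis [-0.001 -0.    -1.   ] q [-0.35  0.44 -0.24  2.15  0.19  0.57  2.42] t 3.6
[ 0.17183953  0.81455376 -0.04190401]
```

```bash
python3 -m inch '0 0.001 0.0001 0.15 0.03;0 0.001 0.0003 0.3 0.03;0 0.001 0.0004 0.45 0.03;0 0.001 0.0006 0.6 0.03;0 0.001 0.0007 0.75 0.03'; python3 -c "
from h import *
rel(.419,.1837,.062);print(arm.observe()['ft_torque'])"
```

```text
clock: 4.1
position: [0.4187, 0.1836, 0.221]
ee_rot: [-1.238, 2.886, -0.0]
force: [-0.9, 0.1, 2.5]
width: 0.371
gripper_force: 15.0
shift [-0.0002 -0.0001 -0.    ] roll None yaw 2.381 zaxis [ 0.001  0.    -1.   ] q [-0.51  0.43 -0.03  2.17  0.02  0.55  1.83] t 4.1
[-0.10223036  0.13177695  0.04139963]
```

```bash
for i in 1; do python3 -m inch '0 0 0.0001 0.15 0.03;0 0 0.0003 0.3 0.03;0 0 0.0004 0.45 0.03;0 0 0.0006 0.6 0.03;0 0 0.0007 0.75 0.03'; done; python3 -m inch '0 0 0.0001 0.15 0.03;0 0 0.0003 0.3 0.03;0 0 0.0004 0.45 0.03;0 0 0.0006 0.6 0.03;0 0 0.0007 0.75 0.03'; python3 -m inch '0 0 0.0001 0.15 0.03;0 0 0.0003 0.3 0.03;0 0 0.0004 0.45 0.03;0 0 0.0006 0.6 0.03;0 0 0.0007 0.75 0.03'; python3 -c "
from h import *
rel(.419,.1837,.062);print(arm.observe()['ft_torque'])"
```

```text
clock: 4.6
position: [0.4188, 0.1835, 0.2203]
ee_rot: [-0.095, 3.139, 0.0]
force: [-0.0, -0.6, 1.1]
width: 0.37
gripper_force: 15.0
clock: 5.1
position: [0.4188, 0.1835, 0.2196]
ee_rot: [1.062, 2.956, 0.001]
force: [0.3, -1.0, 2.4]
width: 0.373
gripper_force: 15.0
clock: 5.6
position: [0.4187, 0.1834, 0.2189]
ee_rot: [2.071, 2.362, 0.001]
force: [0.2, -2.9, 2.5]
width: 0.368
gripper_force: 15.0
shift [ 0.0002  0.0003 -0.0021] roll None yaw 0.131 zaxis [ 0.001  0.    -1.   ] q [-0.99  0.49  0.61  2.2  -0.51  0.58  0.14] t 5.6
[-0.5838745   0.00136594  0.02553827]
```

```bash
python3 -m inch '0 0 0.0001 0.15 0.03;0 0 0.0002 0.3 0.03;0 0 0.0003 0.45 0.03;0 0 0.0004 0.6 0.03;0 0 0.0005 0.75 0.03'; python3 -m inch '0 0 0.0001 0.15 0.03;0 0 0.0001 0.3 0.03;0 0 0.0002 0.45 0.03;0 0 0.0002 0.6 0.03;0 0 0.0002 0.75 0.03'; python3 -c "
from h import *
rel(.419,.1837,.062);print(arm.observe()['ft_torque'])"
```

```text
clock: 6.1
position: [0.4187, 0.1834, 0.2183]
ee_rot: [2.792, 1.439, 0.001]
force: [-0.9, -1.8, 0.2]
width: 0.368
gripper_force: 15.0
clock: 6.6
position: [0.4186, 0.1835, 0.218]
ee_rot: [3.125, 0.317, 0.001]
force: [0.2, -2.3, -2.8]
width: 0.369
gripper_force: 15.0
shift [ 0.0004 -0.0001 -0.003 ] roll None yaw -1.369 zaxis [ 0.001 -0.    -1.   ] q [-1.24  0.66  1.03  2.22 -0.87  0.75 -0.97] t 6.6
[-0.66134498  0.08446997 -0.04044414]
```

```bash
python3 -m inch '0 0 0.0001 0.15 0.03;0 0 0.0001 0.3 0.03;0 0 0.0001 0.45 0.03;0 0 0.0001 0.6 0.03;0 0 0.0001 0.6 0.055'; python3 -m inch '0 0 0 0 0.055;0 0 0 0 0.055;0 0 -0.04 0 0.055;0 0 -0.09 0 0.055;0 0 -0.14 0 0.055'; python3 -c "
from h import *
rel(.34,.38,.25);print(arm.observe()['ft_torque'])"
```

```text
clock: 7.1
position: [0.4185, 0.1837, 0.2176]
ee_rot: [3.08, -0.614, 0.001]
force: [-0.1, 0.1, -0.3]
width: 0.414
gripper_force: 0.0
clock: 7.6
position: [0.4184, 0.1832, 0.3588]
ee_rot: [3.079, -0.608, 0.001]
force: [-1.1, 2.6, 0.5]
width: 0.599
gripper_force: 0.0
shift [-0.1473 -0.152  -0.0508] roll None yaw -1.961 zaxis [ 0.    -0.003 -1.   ] q [-1.48  0.44  1.3   2.09 -0.5   1.   -1.87] t 7.6
[0.08384602 0.24263913 0.06450582]
```

```bash
python3 -m inch '-0.147 -0.152 -0.05 0 0.09;-0.147 -0.152 -0.05 0 0.09;-0.147 -0.152 -0.05 0 0.09;-0.147 -0.152 -0.05 0 0.09;-0.147 -0.152 -0.05 0 0.09'; python3 - <<'E'
from h import *
q=[[],[],[],[]]
for i in range(3):
    S=arm.get_image("scene");T=arm.get_image("top")
    for j,(n,im,p) in enumerate((("scene",S,(244,263)),("top",T,(297,365)),("scene",S,(276,329)),("top",T,(271,447)))): q[j].append(blob(n,p,5,.7,im))
q=[np.mean(a,0) for a in q];print(np.round(q,2),tri(q[0],q[1]),tri(q[2],q[3]))
cv2.imwrite("pics/scene2.png",S[:,:,::-1]);cv2.imwrite("pics/top2.png",T[:,:,::-1])
d=arm.silhouettes("top","heel_center")[0];m=d["region"];print(d["conf"],m.sum())
P=np.array([onz("top",p,.02)[:2] for p in np.argwhere(m)])
(c,wh,a)=cv2.minAreaRect((P*1000).astype(np.float32));print("rect",c,wh,a,"mean",P.mean(0))
b=cv2.boxPoints((c,wh,a));print(np.round(b,1))
rel(c[0]/1000,c[1]/1000,.1,0)
E
```

```text
clock: 8.1
position: [0.3382, 0.3851, 0.4085]
ee_rot: [-3.082, 0.597, 0.001]
force: [0.6, -0.5, -0.4]
width: 0.962
gripper_force: 0.0
[[243.42 263.17]
 [297.09 365.77]
 [275.36 328.25]
 [270.67 447.74]] (array([0.41895084, 0.18392721, 0.07079409]), array([-0. ,  0.7,  0.6, -0.3])) (array([0.47078497, 0.01588581, 0.07063833]), array([-0.1,  0.6,  0.6, -0.3]))
0.7 690
rect (537.4672241210938, 418.94580078125) (67.4859619140625, 54.62282943725586) 56.970191955566406 mean [0.53856965 0.42054359]
[[496.2 405.5]
 [542.  375.8]
 [578.8 432.3]
 [533.  462.1]]
shift [ 0.1654 -0.1127  0.1486] roll 1.1763528082788923 yaw -1.965 zaxis [-0.  0. -1.] q [-1.83  0.47  1.28  1.9  -0.49  1.14 -2.33] t 8.45
```

Knob tops are now level: 70.8 vs 70.6 mm. The load shift (right knob rose 0.4 mm) suggests about 0.5 mm of remaining travel, so I'll add a small trim turn.

```bash
python3 -c "
from h import *
rel(.4188,.1836,.1)"; python3 -m inch '0 0 0 -0.15 0.055;0 0 0 -0.3 0.055;0 0 0 -0.45 0.055;0 0 0 -0.6 0.055;0 0 0 -0.75 0.055'; python3 -c "
from h import *
rel(.4188,.1836,.1)"
```

```text
shift [0.1463 0.1502 0.1487] roll None yaw -1.965 zaxis [-0.  0. -1.] q [-1.83  0.47  1.28  1.9  -0.49  1.14 -2.33] t 8.45
clock: 8.95
position: [0.3414, 0.3788, 0.4078]
ee_rot: [-3.09, -0.566, 0.0]
force: [-0.2, -0.9, -0.3]
width: 0.619
gripper_force: 0.0
shift [0.0032 0.21   0.1488] roll None yaw -1.209 zaxis [-0.  0. -1.] q [-1.73  0.36  1.05  1.9  -0.35  1.09 -1.74] t 8.95
```

```bash
python3 -m inch '0.003 0.21 0.145 -0.75 0.055;0.003 0.21 0.145 -0.75 0.055;0.003 0.21 0.145 -0.75 0.055;0.003 0.21 0.145 -0.75 0.055;0.003 0.21 0.145 -0.75 0.055'; python3 -m inch '0 0 0 0 0.055;0 0 0 0 0.055'; python3 -c "
from h import *
rel(.4187,.1836,.0585)"
```

```text
clock: 9.45
position: [0.4104, 0.2013, 0.2762]
ee_rot: [-2.717, -1.578, -0.001]
force: [0.8, 0.7, -0.4]
width: 0.599
gripper_force: 0.0
clock: 9.65
position: [0.4106, 0.2017, 0.2768]
ee_rot: [2.725, 1.563, -0.001]
force: [0.2, -0.2, 0.2]
width: 0.598
gripper_force: 0.0
shift [-0.0115  0.0161  0.0593] roll None yaw -0.529 zaxis [-0.001 -0.    -1.   ] q [-1.14  0.4   0.74  2.16 -0.41  0.72 -0.66] t 9.65
```

```bash
python3 -m inch '-0.0115 0.016 0.01 0 0.055;-0.0115 0.016 0.035 0 0.055;-0.0115 0.016 0.058 0 0.055;-0.0115 0.016 0.058 0 0.055;-0.0115 0.016 0.058 0 0.055';  python3 -c "
from h import *
rel(.4187,.1836,.0585)"
```

```text
clock: 10.15
position: [0.4182, 0.1869, 0.2196]
ee_rot: [2.719, 1.573, 0.0]
force: [-0.4, -0.1, 0.3]
width: 0.603
gripper_force: 0.0
shift [-0.0026  0.0021  0.0021] roll None yaw -0.522 zaxis [ 0. -0. -1.] q [-1.01  0.5   0.63  2.2  -0.53  0.59 -0.51] t 10.15
```

```bash
python3 -m inch '-0.0026 0.002 0.001 0 0.055;-0.0026 0.002 0.001 0 0.03;-0.0026 0.002 0.001 0 0.03;-0.0026 0.002 0.001 0 0.03;-0.0026 0.002 0.001 0 0.03' 15; python3 -m inch '0 0 0 0.15 0.03;0 0 0 0.3 0.03;0 0 0 0.45 0.03;0 0 0 0.45 0.03;0 0 0 0.45 0.055'; python3 -m inch '0 0 0 0 0.06;0 0 0 0 0.06;0 0 -0.04 0 0.06;0 0 -0.09 0 0.09;0 0 -0.14 0 0.09'; python3 -c "
from h import *
rel(.5375,.419,.12,.569)"
```

```text
clock: 10.65
position: [0.4187, 0.183, 0.2183]
ee_rot: [-2.719, -1.573, -0.001]
force: [-1.0, 1.1, 3.1]
width: 0.37
gripper_force: 15.0
clock: 11.15
position: [0.4186, 0.183, 0.218]
ee_rot: [3.002, 0.927, 0.0]
force: [-0.3, 0.2, 0.1]
width: 0.419
gripper_force: 0.0
clock: 11.65
position: [0.4184, 0.1822, 0.3592]
ee_rot: [3.001, 0.924, -0.003]
force: [0.6, 2.1, 0.6]
width: 0.778
gripper_force: 0.0
shift [ 0.2318 -0.1289  0.0796] roll -1.5423159290845225 yaw -0.973 zaxis [-0.001 -0.002 -1.   ] q [-1.35  0.31  1.04  2.08 -0.33  0.93 -1.09] t 11.65
```

```bash
python3 -m inch '0.232 -0.129 0.08 -0.37 0.075;0.232 -0.129 0.08 -0.37 0.075;0.232 -0.129 0.08 -0.37 0.075;0.232 -0.129 0.08 -0.37 0.075;0.232 -0.129 0.08 -0.37 0.075'; python3 - <<'E'
from h import *
q=[[],[],[],[]]
for i in range(3):
    S=arm.get_image("scene");T=arm.get_image("top")
    for j,(n,im,p) in enumerate((("scene",S,(244,263)),("top",T,(297,365)),("scene",S,(276,329)),("top",T,(271,447)))): q[j].append(blob(n,p,5,.7,im))
q=[np.mean(a,0) for a in q];print(np.round(q,2),tri(q[0],q[1])[0],tri(q[2],q[3])[0])
rel(.5375,.419,.08,-.6)
E
```

```text
clock: 12.15
position: [0.5266, 0.3984, 0.285]
ee_rot: [-2.779, -1.463, 0.0]
force: [-0.0, -0.6, 0.3]
width: 0.815
gripper_force: 0.0
[[243.46 263.28]
 [297.06 365.78]
 [275.29 328.3 ]
 [270.6  447.77]] [0.41908204 0.18385709 0.07068907] [0.47090849 0.01587468 0.07076406]
shift [ 0.0259 -0.004   0.047 ] roll -0.003870814409924428 yaw -0.604 zaxis [ 0.    -0.001 -1.   ] q [-1.18  0.69  0.74  1.66 -0.54  1.   -0.86] t 12.45
```

Levels now agree to 0.1 mm. On to the lift.

```bash
python3 -m inch '0.026 -0.004 0.02 0 0.075;0.026 -0.004 0.06 0 0.075;0.026 -0.004 0.07 0 0.075;0.026 -0.004 0.07 0 0.075;0.026 -0.004 0.07 0 0.075' 8; python3 - <<'E'
from h import *
rel(.5375,.419,.031,-.6)
A=arm.get_image("scene")[160:240,210:310,::-1];B=arm.get_image("top")[200:280,205:305,::-1]
cv2.imwrite('pics/a2.png',cv2.resize(np.hstack([A,B]),(800,320),interpolation=2))
E
```

```text
clock: 12.95
position: [0.538, 0.4196, 0.2177]
ee_rot: [2.781, 1.46, 0.002]
force: [0.6, 0.3, 0.6]
width: 0.819
gripper_force: 0.0
shift [-0.0008 -0.0001  0.0277] roll -0.0037607691199024185 yaw -0.604 zaxis [ 0.001  0.001 -1.   ] q [-1.15  0.8   0.68  1.64 -0.6   0.92 -0.84] t 12.95
```

View pics/a2.png

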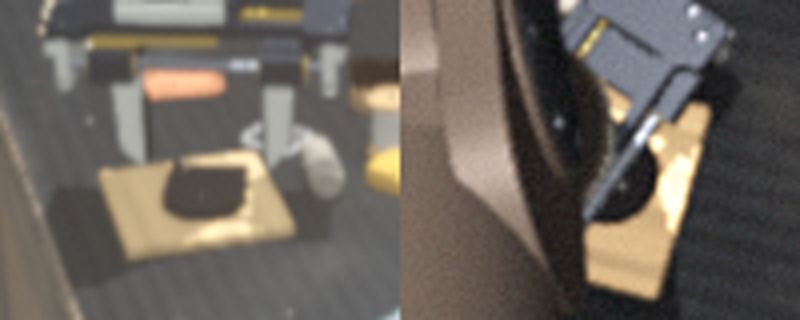

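The fingers straddle the lift and stand clear of the buckle and plug. Lowering and gripping.

```bash
python3 -m inch '-0.001 0 0.015 0 0.075;-0.001 0 0.027 0 0.075;-0.001 0 0.027 0 0.075;-0.001 0 0.027 0 0.05;-0.001 0 0.027 0 0.05' 10; python3 -m inch '0 0 0 0 0.05;0 0 0 0 0.05;0 0 0 0 0.05;0 0 -0.03 0 0.05;0 0 -0.08 0 0.05'; python3 -c "
from h import *
rel(.513,.1195,.12,-.6)"
```

```text
clock: 13.55
position: [0.5369, 0.4197, 0.1885]
ee_rot: [2.78, 1.462, 0.0]
force: [-0.1, -0.5, 4.2]
width: 0.691
gripper_force: 1.6
clock: 14.05
position: [0.5351, 0.4193, 0.266]
ee_rot: [2.779, 1.462, -0.011]
force: [1.0, 0.1, -0.2]
width: 0.599
gripper_force: 10.0
shift [-0.2597  0.1516 -0.0115] roll -0.002191057272028285 yaw -0.602 zaxis [-0.006 -0.005 -1.   ] q [-1.17  0.75  0.72  1.61 -0.56  1.01 -0.88] t 14.05
```

```bash
python3 - <<'E'
from h import *
T=cv2.imread("pics/top2.png");m=(T.min(2)>235).astype(np.uint8)
n,l,st,ce=cv2.connectedComponentsWithStats(m);i=l[252,394];print(st[i],ce[i])
P=np.array([onz("top",p,.0505)[:2] for p in np.argwhere(l==i)])
print(cv2.minAreaRect((P*1000).astype(np.float32)),P.mean(0),onz("top",(250,392),.0505))
rel(.513,.1195,.12,-1.274)
E
python3 -m inch '-0.05 0 -0.02 0.15 0.05;-0.10 0.05 -0.02 0.3 0.05;-0.15 0.08 -0.02 0.45 0.05;-0.20 0.1 -0.02 0.6 0.05;-0.23 0.13 -0.02 0.67 0.05'
python3 -c "
from h import *
rel(.513,.1195,.11,-1.274)"
```

```text
[ 370  225   50   54 1698] [394.34393404 251.20612485]
((512.7890014648438, 119.10955810546875), (92.81581115722656, 81.96174621582031), 17.256202697753906) [0.5129495  0.11957259] [0.51539701 0.12440659 0.0505    ]
shift [-0.2597  0.1516 -0.0115] roll 0.6718089427279719 yaw -0.602 zaxis [-0.006 -0.005 -1.   ] q [-1.17  0.75  0.72  1.61 -0.56  1.01 -0.88] t 14.05
clock: 14.55
position: [0.5112, 0.181, 0.2884]
ee_rot: [-3.107, -0.459, 0.002]
force: [0.8, -0.1, -0.4]
width: 0.605
gripper_force: 10.0
shift [-0.016   0.0594  0.0194] roll -0.0032733058874487853 yaw -1.277 zaxis [-0.002  0.    -1.   ] q [-1.09  0.59  0.95  1.96 -0.61  0.91 -1.09] t 14.55
```

```bash
python3 -m inch '-0.016 0.059 0 0 0.05;-0.016 0.059 0.02 0 0.05;-0.016 0.059 0.03 0 0.05;-0.016 0.059 0.045 0 0.05;-0.016 0.059 0.045 0 0.05'
python3 - <<'E'
from h import *
rel(.5128,.1192,.071,-1.27)
A=arm.get_image("scene")[170:290,250:400,::-1];B=arm.get_image("top")[190:310,315:465,::-1]
cv2.imwrite('pics/a3.png',cv2.resize(np.hstack([A,B]),(800,320),interpolation=2))
E
```

```text
clock: 15.05
position: [0.5139, 0.123, 0.2418]
ee_rot: [-3.106, -0.471, 0.005]
force: [-0.8, -0.4, -0.5]
width: 0.598
gripper_force: 10.0
shift [-0.0022  0.0033  0.0118] roll -0.00012201722816129745 yaw -1.27 zaxis [-0.003 -0.    -1.   ] q [-0.94  0.63  0.88  2.03 -0.67  0.8  -0.93] t 15.05
```

View pics/a3.png

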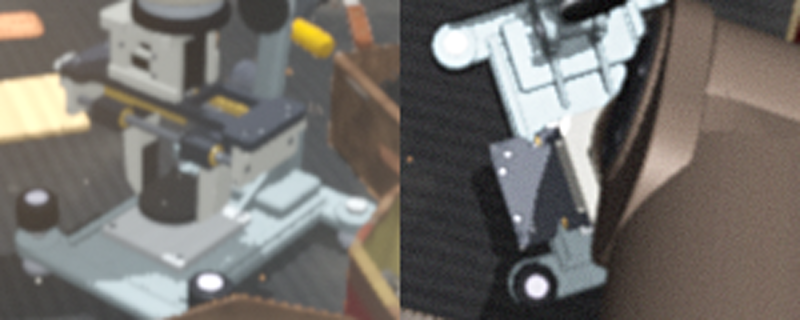

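In the scene crop the lift hangs between the fingers above the bed. It may be slightly pitched, so I'll lower gently while watching the force.

```bash
python3 -m inch '-0.002 0.003 0 0 0.05;-0.002 0.003 0.004 0 0.05;-0.002 0.003 0.007 0 0.05;-0.002 0.003 0.009 0 0.05;-0.002 0.003 0.009 0 0.05'
python3 - <<'E'
from h import *
rel(.5128,.1192,.071,-1.27)
A=arm.get_image("scene")[215:280,275:355,::-1]
cv2.imwrite('pics/a4.png',cv2.resize(A,(720,585),interpolation=2))
E
```

```text
clock: 15.65
position: [0.5136, 0.118, 0.2346]
ee_rot: [3.107, 0.467, -0.0]
force: [0.5, -1.0, -0.4]
width: 0.599
gripper_force: 10.0
shift [-0.0004 -0.0014  0.0046] roll -0.00227942726288366 yaw -1.272 zaxis [-0. -0. -1.] q [-0.92  0.63  0.86  2.04 -0.69  0.79 -0.91] t 15.65
```

View pics/a4.png

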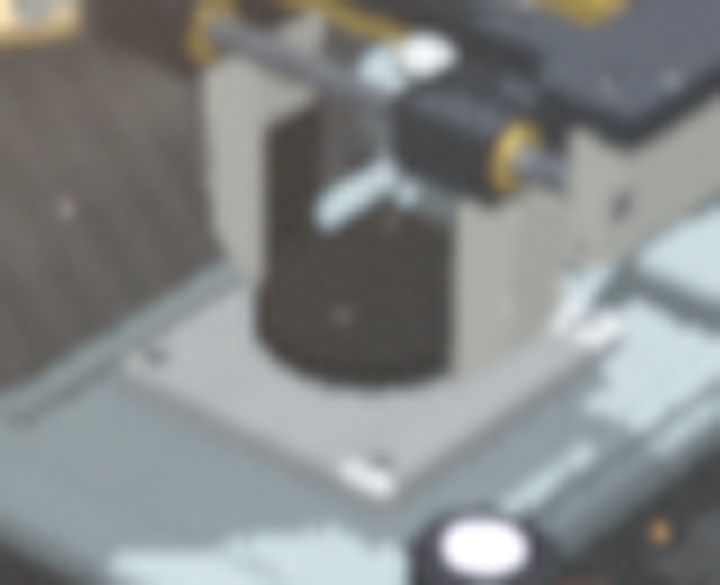

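The lift hangs level just above the bed, curved end to the front. Lowering the last millimetres, releasing and backing off.

```bash
python3 -m inch '0 -0.001 0.002 0 0.05;0 -0.001 0.004 0 0.05;0 -0.001 0.0045 0 0.05;0 -0.001 0.0045 0 0.05'; python3 -m inch '0 0 0 0 0.07;0 0 0 0 0.075;0 0 0 0 0.075;0 0 -0.02 0 0.075;0 0 -0.07 0 0.075'; python3 -c "
from h import *
rel(.43,.30,.25)"
```

```text
clock: 16.1
position: [0.5134, 0.1189, 0.2302]
ee_rot: [3.107, 0.467, 0.0]
force: [0.0, -0.2, -0.1]
width: 0.596
gripper_force: 10.0
clock: 16.6
position: [0.512, 0.1192, 0.2985]
ee_rot: [3.105, 0.467, -0.009]
force: [0.9, 0.7, 0.4]
width: 0.815
gripper_force: 0.0
shift [-0.0259 -0.1969 -0.1105] roll None yaw -1.272 zaxis [-0.006 -0.002 -1.   ] q [-1.    0.55  0.97  1.99 -0.57  0.91 -1.  ] t 16.6
```

```bash
python3 -m inch '-0.026 -0.197 -0.10 0 0.075;-0.026 -0.197 -0.10 0 0.075;-0.026 -0.197 -0.10 0 0.06;-0.026 -0.197 -0.10 0 0.05;-0.026 -0.197 -0.10 0 0.05'; python3 - <<'E'
from h import *
S=arm.get_image("scene")[:,:,::-1];T=arm.get_image("top")[:,:,::-1]
def seg(im,r0,r1,c0,c1,hue=(5,22)):
    h=cv2.cvtColor(np.ascontiguousarray(im),cv2.COLOR_BGR2HSV);m=((h[...,0]>=hue[0])&(h[...,0]<=hue[1])&(h[...,1]>110)&(h[...,2]>90));k=np.zeros_like(m);k[r0:r1,c0:c1]=m[r0:r1,c0:c1]
    n,l,st,ce=cv2.connectedComponentsWithStats(k.astype(np.uint8));i=1+np.argmax(st[1:,4]);print(st[i]);return ce[i][::-1]
s0,t0=cv2.imread("pics/scene0.png"),cv2.imread("pics/top0.png")
a,b=seg(s0,120,140,332,366),seg(t0,145,172,335,378)
p,f=tri(a,b);print("grip",a,b,p,f)
hin=np.array([.5128,.1192])+.115*np.array([np.cos(.3),np.sin(.3)]);d=p[:2]-hin;print("press frame",d@[np.cos(.3),np.sin(.3)],d@[-np.sin(.3),np.cos(.3)],hin)
print("machine",onz("scene",(80+185*.4,200+480*.4),0),"box",onz("top",(138,348),.0),onz("top",(0,340),0))
A=T[200:300,340:440];B=S[200:300,250:350]
cv2.imwrite('pics/a5.png',cv2.resize(np.hstack([A,B]),(800,400),interpolation=2))
g=T.max(2)<90;k=np.zeros_like(g);k[225:280,372:418]=g[225:280,372:418]
n,l,st,ce=cv2.connectedComponentsWithStats(k.astype(np.uint8));i=1+np.argmax(st[1:,4])
P=np.array([onz("top",q,.06)[:2] for q in np.argwhere(l==i)]);print("lift",cv2.minAreaRect((P*1000).astype(np.float32)))
rel(p[0],p[1],p[2],.3)
E
```

```text
clock: 17.1
position: [0.4288, 0.3037, 0.4018]
ee_rot: [-3.103, -0.475, -0.001]
force: [0.4, -0.5, -0.2]
width: 0.602
gripper_force: 0.0
[337 125  23  11 151]
[339 149  37  19 363]
grip [129.75496689 347.82119205] [158.3553719  356.71349862] [0.65576223 0.21202992 0.27315514] [-0.3  1.2  0.8 -0.5]
press frame 0.049010150723356176 0.04643558420635311 [0.6226637  0.15318482]
machine [1.10830446 0.5519651  0.        ] box [7.75038891e-01 2.10622040e-01 1.11022302e-16] [1.12055363 0.22488039 0.        ]
lift ((514.7411499023438, 119.84236145019531), (60.48512268066406, 51.04015350341797), 17.924745559692383)
shift [ 0.1887  0.155  -0.0308] roll -1.565779260365959 yaw -1.266 zaxis [ 0.001  0.002 -1.   ] q [-1.52  0.44  1.14  1.88 -0.45  1.11 -1.48] t 17.2
```

View pics/a5.png

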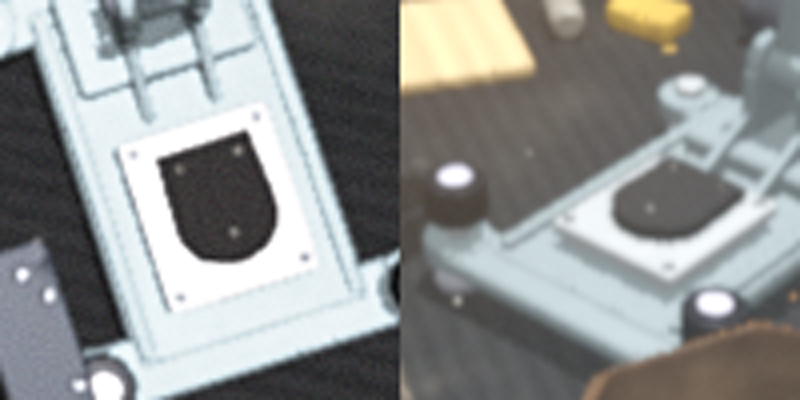

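The lift lies flat, centred within 2 mm and aligned (rect centre (.5147,.1198), angle 17.9° vs the bed's 17.3°). Now the lever.

```bash
python3 -m inch '0 0 -0.045 -0.15 0.05;0 0 -0.09 -0.3 0.05;0.02 0.01 -0.09 -0.45 0.05;0.05 0.04 -0.09 -0.6 0.05;0.09 0.07 -0.09 -0.75 0.05'; python3 -c "
from h import *
rel(.6547,.2155,.33,.3)"
```

```text
clock: 17.7
position: [0.5374, 0.2583, 0.4903]
ee_rot: [-2.713, -1.581, -0.0]
force: [1.0, 0.6, 0.8]
width: 0.545
gripper_force: 0.0
shift [0.0205 0.1232 0.0012] roll -0.815202687497913 yaw -0.515 zaxis [-0.001  0.001 -1.   ] q [-1.17  0.43  0.94  1.56 -0.35  1.33 -0.7 ] t 17.7
```

```bash
python3 -m inch '0.02 0.123 0 -0.8 0.05;0.02 0.123 0 -0.8 0.05;0.02 0.123 0 -0.8 0.05;0.02 0.123 0 -0.8 0.05;0.02 0.123 0 -0.8 0.05'; python3 -m inch '0 0 0 -0.06 0.05;0 0 0 -0.06 0.05'; python3 - <<'E'
from h import *
rel(.6547,.2155,.273,.3)
A=arm.get_image("scene")[60:180,280:400,::-1];B=arm.get_image("top")[90:210,300:420,::-1]
cv2.imwrite('pics/a6.png',cv2.resize(np.hstack([A,B]),(800,400),interpolation=2))
E
```

```text
clock: 18.2
position: [0.6547, 0.212, 0.4891]
ee_rot: [1.954, 2.46, -0.003]
force: [-0.8, 0.6, 0.0]
width: 0.545
gripper_force: 0.0
clock: 18.4
position: [0.6537, 0.2131, 0.4898]
ee_rot: [-1.883, -2.514, 0.001]
force: [-0.2, -0.6, 0.8]
width: 0.546
gripper_force: 0.0
shift [0.002  0.0016 0.0578] roll -0.014973179651175617 yaw 0.285 zaxis [-0.001 -0.    -1.   ] q [-0.78  0.55  0.69  1.3  -0.34  1.41  0.17] t 18.4
```

View pics/a6.png

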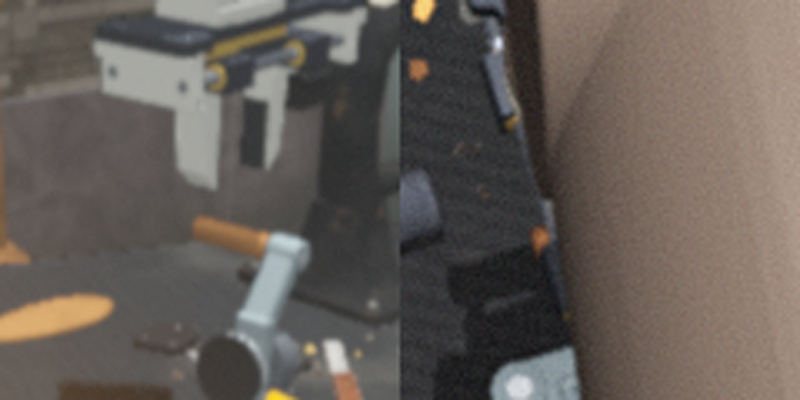

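Fingers are above and in line with the wooden grip. Lowering and closing softly.

```bash
python3 -m inch '0.002 0.0015 0.02 -0.01 0.05;0.002 0.0015 0.05 -0.01 0.05;0.002 0.0015 0.058 -0.01 0.05;0.002 0.0015 0.058 -0.01 0.05;0.002 0.0015 0.058 -0.01 0.03' 6; python3 -m inch '0 0 0 0 0.01;0 0 0 0 0.01;0 0 0 0 0.01;0 0 0 0 0.01'; python3 -c "
from h import *
rel(.6547,.2155,.273,.3)"
```

```text
clock: 19.0
position: [0.6545, 0.2173, 0.4335]
ee_rot: [1.869, 2.524, 0.001]
force: [0.9, -0.6, 0.3]
width: 0.495
gripper_force: 0.0
clock: 19.4
position: [0.6544, 0.2175, 0.4329]
ee_rot: [1.868, 2.525, 0.002]
force: [0.6, 0.9, 0.9]
width: 0.181
gripper_force: 6.0
shift [-0.002  -0.0003  0.0009] roll -0.0034808313044243366 yaw 0.297 zaxis [ 0.001  0.    -1.   ] q [-0.79  0.58  0.67  1.39 -0.36  1.29  0.2 ] t 19.4
```

```bash
python3 - <<'E'
import numpy as np
a=np.linspace(.264,-1.43,21)
y=.189*np.sin(a)-.0493;z=.1825-.189*np.cos(a)
for i in range(0,20,5):
    print([(round(y[i+k]-y[i],4),round(z[i+k]-z[i],4)) for k in range(1,6)])
E
```

```text
[(np.float64(-0.0156), np.float64(-0.0035)), (np.float64(-0.0315), np.float64(-0.0057)), (np.float64(-0.0474), np.float64(-0.0065)), (np.float64(-0.0634), np.float64(-0.006)), (np.float64(-0.0793), np.float64(-0.0041))]
[(np.float64(-0.0157), np.float64(0.0032)), (np.float64(-0.031), np.float64(0.0077)), (np.float64(-0.0459), np.float64(0.0135)), (np.float64(-0.0603), np.float64(0.0206)), (np.float64(-0.074), np.float64(0.0288))]
[(np.float64(-0.013), np.float64(0.0094)), (np.float64(-0.0251), np.float64(0.0198)), (np.float64(-0.0363), np.float64(0.0312)), (np.float64(-0.0465), np.float64(0.0436)), (np.float64(-0.0556), np.float64(0.0567))]
[(np.float64(-0.008), np.float64(0.0139)), (np.float64(-0.0148), np.float64(0.0284)), (np.float64(-0.0203), np.float64(0.0434)), (np.float64(-0.0245), np.float64(0.0588)), (np.float64(-0.0274), np.float64(0.0746))]
```

```bash
python3 -m inch '0 -0.0078 -0.002 0 0.01;0 -0.0156 -0.0035 0 0.01;0 -0.0315 -0.0057 0 0.01;0 -0.0315 -0.0057 0 0.01' 15; python3 -c "
from h import *
rel(.6547,.2155,.273,.3)"
```

```text
clock: 19.8
position: [0.6226, 0.2077, 0.4388]
ee_rot: [-1.869, -2.524, -0.001]
force: [0.5, -0.7, 2.8]
width: 0.18
gripper_force: 15.0
shift [-0.0019  0.033   0.0068] roll -0.0036760453063151566 yaw 0.296 zaxis [-0.001  0.001 -1.   ] q [-0.83  0.52  0.68  1.48 -0.33  1.26  0.19] t 19.8
```

```bash
python3 -m inch '0 -0.0159 -0.0008 0 0.01;0 -0.0319 -0.0003 0 0.01;0 -0.0478 0.0016 0 0.01;0 -0.0635 0.0048 0 0.01;0 -0.0788 0.0093 0 0.01'; python3 -m inch '0 0 0 0 0.01'; python3 -c "
from h import *
rel(.6547,.2155,.273,.3)"
```

```text
clock: 20.3
position: [0.548, 0.1852, 0.4287]
ee_rot: [-1.868, -2.525, -0.0]
force: [-0.1, 0.7, 0.5]
width: 0.176
gripper_force: 15.0
clock: 20.4
position: [0.5468, 0.1847, 0.4281]
ee_rot: [-1.867, -2.523, 0.003]
force: [-1.7, -1.0, 0.6]
width: 0.179
gripper_force: 15.0
shift [-0.0021  0.1122 -0.0043] roll -0.00351299467321331 yaw 0.296 zaxis [-0.003  0.    -1.   ] q [-0.92  0.38  0.7   1.7  -0.27  1.16  0.15] t 20.4
```

```bash
python3 -m inch '0 -0.0149 0.0058 0 0.01;0 -0.0293 0.0129 0 0.01;0 -0.043 0.0211 0 0.01;0 -0.056 0.0305 0 0.01;0 -0.0681 0.0409 0 0.01' 20; python3 -m inch '0 0 0 0 0.01'; python3 -c "
from h import *
rel(.6547,.2155,.273,.3)"
```

```text
clock: 20.9
position: [0.4832, 0.1655, 0.3875]
ee_rot: [-1.868, -2.525, -0.0]
force: [-0.3, 0.7, -1.1]
width: 0.177
gripper_force: 20.0
clock: 21.0
position: [0.4822, 0.1652, 0.3865]
ee_rot: [-1.867, -2.524, 0.004]
force: [-1.0, 0.9, -3.8]
width: 0.177
gripper_force: 20.0
shift [-0.0023  0.1795 -0.046 ] roll -0.003258949089803398 yaw 0.297 zaxis [-0.003 -0.001 -1.   ] q [-0.98  0.3   0.7   1.91 -0.23  1.01  0.12] t 21.0
```

```bash
python3 -m inch '0 -0.0112 0.0114 0 0.01;0 -0.0214 0.0238 0 0.01;0 -0.0305 0.0369 0 0.01;0 -0.0385 0.0508 0 0.01;0 -0.0453 0.0653 0 0.01' 20; python3 -m inch '0 -0.0024 0.0075 0 0.01;0 -0.005 0.015 0 0.01;0 -0.0078 0.023 0 0.01;0 -0.0078 0.023 0 0.01'; python3 -c "
from h import *
rel(.6547,.2155,.273,.3)"
```

```text
clock: 21.5
position: [0.4404, 0.1525, 0.3224]
ee_rot: [-1.868, -2.525, -0.0]
force: [-1.6, 2.7, -2.4]
width: 0.176
gripper_force: 20.0
clock: 21.9
position: [0.4328, 0.1502, 0.299]
ee_rot: [-1.868, -2.525, 0.001]
force: [-3.9, 2.3, -2.1]
width: 0.175
gripper_force: 20.0
shift [-0.0024  0.2312 -0.1333] roll -0.0031829772600375783 yaw 0.297 zaxis [-0.001 -0.    -1.   ] q [-0.96  0.34  0.66  2.13 -0.3   0.76  0.18] t 21.9
```

```bash
python3 -m inch '0 -0.0022 0.005 0 0.01;0 -0.0037 0.01 0 0.01;0 -0.0048 0.015 0 0.01;0 -0.0052 0.018 0 0.01;0 -0.0052 0.018 0 0.01'; python3 -c "
from h import *
rel(.6547,.2155,.273,.3)"
```

```text
clock: 22.4
position: [0.4283, 0.1487, 0.2813]
ee_rot: [1.868, 2.525, 0.002]
force: [0.6, 4.7, -4.2]
width: 0.174
gripper_force: 20.0
shift [-0.0023  0.2362 -0.1504] roll -0.0032686788894247254 yaw 0.297 zaxis [ 0.001  0.    -1.   ] q [-0.95  0.36  0.64  2.16 -0.33  0.71  0.2 ] t 22.4
```

Force is still downward (−4 N, I'm holding the arm's weight). I'll go down in 2 mm steps until the load transfers.

```bash
python3 -m inch '0 -0.0003 0.002 0 0.01;0 -0.0003 0.002 0 0.01'; python3 -m inch '0 -0.0002 0.002 0 0.01;0 -0.0002 0.002 0 0.01';  python3 -m inch '0 0 0.001 0 0.01;0 0 0.001 0 0.01'
```

```text
clock: 22.6
position: [0.428, 0.1486, 0.2794]
ee_rot: [1.868, 2.525, 0.002]
force: [0.3, 5.0, -4.3]
width: 0.178
gripper_force: 20.0
clock: 22.8
position: [0.4277, 0.1485, 0.2774]
ee_rot: [1.868, 2.525, 0.001]
force: [0.0, 4.6, -4.1]
width: 0.176
gripper_force: 20.0
clock: 23.0
position: [0.4276, 0.1485, 0.2765]
ee_rot: [1.868, 2.525, 0.001]
force: [-1.0, 5.3, -2.9]
width: 0.178
gripper_force: 20.0
```

```bash
python3 -m inch '0 0 0.001 0 0.01;0 0 0.001 0 0.01'; python3 -m inch '0 0 0.001 0 0.01;0 0 0.001 0 0.01'; python3 -m inch '0 0 0.001 0 0.01;0 0 0.001 0 0.01'
```

```text
clock: 23.2
position: [0.4275, 0.1484, 0.2755]
ee_rot: [1.869, 2.525, 0.001]
force: [-0.2, 5.1, -3.2]
width: 0.173
gripper_force: 20.0
clock: 23.4
position: [0.4275, 0.1484, 0.275]
ee_rot: [-1.868, -2.525, -0.001]
force: [-3.4, 4.2, 9.8]
width: 0.176
gripper_force: 20.0
clock: 23.6
position: [0.4275, 0.1482, 0.2745]
ee_rot: [-1.868, -2.524, -0.002]
force: [-7.7, 2.7, 21.1]
width: 0.178
gripper_force: 20.0
```

Pad is on the lift. Relieve, release and retreat upward.

```bash
python3 -m inch '0 0 -0.0015 0 0.01;0 0 -0.0015 0 0.01;0 0 -0.0015 0 0.045;0 0 -0.0015 0 0.045;0 0 -0.0015 0 0.045'; python3 -m inch '0 0 0 0 0.045;0 0 -0.03 0 0.045;0 0 -0.08 0 0.045;0 0 -0.13 0 0.045;0 0 -0.13 0 0.045'; python3 -c "
from h import *
rel(.36,.38,.25)"
```

```text
clock: 24.1
position: [0.4276, 0.1476, 0.275]
ee_rot: [1.869, 2.524, -0.001]
force: [0.0, -0.8, 0.6]
width: 0.391
gripper_force: 0.0
clock: 24.6
position: [0.4294, 0.1478, 0.4104]
ee_rot: [1.868, 2.522, 0.014]
force: [0.3, -0.4, -1.0]
width: 0.489
gripper_force: 0.0
shift [0.2423 0.0012 0.002 ] roll None yaw 0.296 zaxis [ 0.008  0.005 -1.   ] q [-1.09  0.15  0.75  2.01 -0.13  1.02  0.01] t 24.6
```

```bash
python3 -m inch '0.242 0 0 0 0.045;0.242 0 0 0 0.045;0.242 0 0 0 0.045;0.242 0 0 0 0.045;0.242 0 0 0 0.045'; python3 -m inch '0 0 0 0 0.045;0 0 0 0 0.045'; python3 - <<'E'
from h import *
q=[[],[],[],[]]
for i in range(3):
    S=arm.get_image("scene");T=arm.get_image("top")
    for j,(n,im,p) in enumerate((("scene",S,(244,263)),("top",T,(297,365)),("scene",S,(276,329)),("top",T,(271,447)))): q[j].append(blob(n,p,5,.7,im))
q=[np.mean(a,0) for a in q];print(np.round(q,2),tri(q[0],q[1])[0],tri(q[2],q[3])[0])
A=S[180:300,240:390,::-1];B=T[160:310,310:460,::-1]
cv2.imwrite('pics/a7.png',np.hstack([cv2.resize(A,(400,320),interpolation=2),cv2.resize(B,(320,320),interpolation=2)]))
E
```

```text
clock: 25.1
position: [0.3554, 0.382, 0.4047]
ee_rot: [-1.867, -2.526, -0.0]
force: [0.6, 0.8, -0.2]
width: 0.491
gripper_force: 0.0
clock: 25.3
position: [0.3563, 0.3801, 0.4044]
ee_rot: [1.866, 2.526, -0.002]
force: [0.7, -0.9, 1.0]
width: 0.493
gripper_force: 0.0
[[243.53 263.19]
 [297.06 365.8 ]
 [275.31 328.29]
 [270.61 447.76]] [0.41898385 0.18386386 0.07052819] [0.47089066 0.01588087 0.07070569]
```

View pics/a7.png

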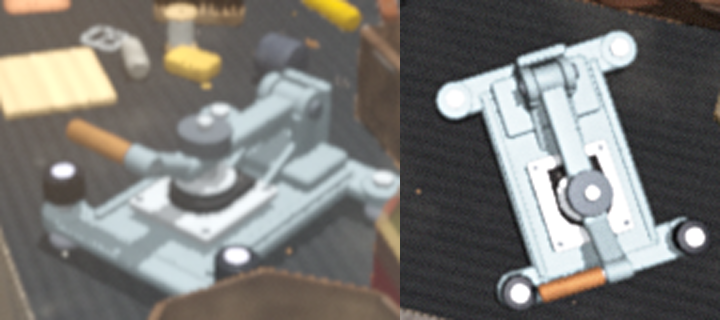

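The arm is down with its pad on the lift. The press has not moved and the knobs are level (70.5 and 70.7 mm), so I'm handing in.

```bash
python3 -c "
from cell import arm
print(arm.sign_off())"
```

```text
the job is handed in; nothing more can be done
None
```

The job is handed in after about 26 s of robot time: the front left foot is wound down until both front knobs measure level to about 0.2 mm (I did not rock-test the press), the lift lies flat in the middle of the bed running front to back, and the lever was lowered gently so its pad presses on the lift; the press did not move and nothing else was touched.

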